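# Lay the washed ink rollers in their V-rests

## Task

The two washed ink rollers are draining on the sloped wooden stand. Lay each one level in the V-rest that fits its length, the long roller in the long rest and the short in the short, with both spindle ends down in the Vs and the rubber hanging free between them. Set them down gently without dropping them, and leave the tins, type blocks, ink knife and hand brayer where they are.

Things in the scene. Friction and masses are not known exactly. Their poses are not given: they have to be found in the camera images.
- long_roller_mid (a point): centre of the long ink roller: grey rubber cylinder 44 mm in diameter, 130 mm long, with bare steel spindle ends. x runs along its axis (both ends are alike); y, z turn as it rolls. At the start it lies in either lane of the draining stand, sloping 30 degrees, x pointing up the slope away from the robot, the board 22 mm below its axis.
- short_roller_mid (a point): centre of the short ink roller: grey rubber cylinder 44 mm in diameter, 80 mm long, with bare steel spindle ends. x runs along its axis (both ends are alike); y, z turn as it rolls. At the start it lies in either lane of the draining stand, sloping 30 degrees, x pointing up the slope away from the robot, the board 22 mm below its axis.
- long_roller: the same long roller, about 0.4 kg: its spindle, 12 mm in diameter, sticks out 25 mm beyond the rubber at each end (180 mm over all). Origin on the axis at one spindle end, 90 mm from the centre; x along the axis towards the other end.
- short_roller: the same short roller, about 0.3 kg: its spindle, 12 mm in diameter, sticks out 25 mm beyond the rubber at each end (130 mm over all). Origin on the axis at one spindle end, 65 mm from the centre; x along the axis towards the other end.
- long_rest_seat (a point): seat of the long V-rest: where the centre of the long roller comes when its spindle ends lie in the two Vs and its rubber hangs midway between the V heads; 60 mm above the bench. x is the level direction of the roller's axis there (either way round), z is up.
- short_rest_seat (a point): seat of the short V-rest: where the centre of the short roller comes when its spindle ends lie in the two Vs and its rubber hangs midway between the V heads; 60 mm above the bench. x is the level direction of the roller's axis there (either way round), z is up.
- long_rest: long V-rest (fixed): two upright aluminium V heads, open upwards, on a brown wooden base 206 x 90 mm, 8 mm thick. The heads are 12 mm thick, 146 mm apart between inner faces; each V is 90 degrees, 51 mm wide at the mouth, 25 mm deep. Origin under its centre on the bench, axes as its seat.
- short_rest: short V-rest (fixed): two upright aluminium V heads, open upwards, on a brown wooden base 156 x 90 mm, 8 mm thick. The heads are 12 mm thick, 96 mm apart between inner faces; each V is 90 degrees, 51 mm wide at the mouth, 25 mm deep. Origin under its centre on the bench, axes as its seat.
- stand: fixed wooden draining stand 170 x 200 mm, origin under its centre. Its board rises at 30 degrees towards its +x, from 20 to 115 mm height. Two lanes at y = +-55 mm. A ledge 30 mm high at the low end; from it, fork blocks (30 mm high) hold the spindle over 16 mm, chocks (12 mm high, to 34 mm each side) hold the rubber from 28 to 44 mm. Bare beyond. Rollers lift out square to the board.
- ink_tin: round ink tin, 80 mm in diameter, 85 mm high, on the bench just beyond the long rest; origin under its centre. Not to be moved.
- black_tin: small black tin, 66 mm in diameter, 62 mm high, on the bench beside type_b; origin under its centre. Not to be moved.
- type_a: wooden type block 95 x 45 x 24 mm, on the bench on the robot's side of the long rest; origin under its centre. Not to be moved.
- type_b: wooden type block 75 x 50 x 24 mm, on the bench on the robot's side of the short rest; origin under its centre. Not to be moved.
- ink_knife: ink knife (flat blade, wooden handle), 200 mm long, lying beyond the short rest. Not to be moved.
- brayer: hand brayer: black roller 40 mm in diameter and 100 mm wide in a steel fork with a wooden handle, about 140 mm long, lying beyond the draining stand. Not to be moved.
There are look-alikes about, which are no part of the job. What is shaped like the short_roller but green is not meant. Leave any pink look-alike of the long_rest alone.

How it is judged:
By the outcome, as a careful person would: the job done as asked, in the order asked, and still so for the second after the job is handed in, with the robot touching nothing.
It also fails if it takes over 64 s, if anything falls off the work surface, if the arm or the gripper's body presses on something with over 40 N, if the wrist force passes 120 N, or if a joint passes its speed limit or range.

## Robot

A 6-joint arm with a two-finger parallel gripper is mounted at the origin on the work surface. World frame = base frame: x ahead of the robot, y to its left, z up, the work surface at z = 0. Lengths are in m, angles in rad, forces in N, time in s.
With the tool pointing down it reaches from about 0.4 to 0.825 m from the base axis. Payload 7 kg.
Tool frame: the origin (TCP) lies at the very end of the fingers, on their centre line; the grasp point (between the pads) lies 19 mm behind it; z points along the fingers, x is the direction in which the jaws open and shut, and the axes are right-handed (so a half turn about z gives the same grasp; the last joint's range is limited). The gripper opens to 88 mm and grips with 3 to 60 N. Pads are 19 mm wide; open, the fingers measure 130 mm over their backs; the gripper's body (78 mm by 193 mm) begins 47 mm behind the grasp point.
Start: joints at [1.525, 0.359, 0.012, 0, -1.224, -0.288], TCP at [0.221, 0.638, 0.227] pointing down, gripper open.
Joint ranges: [-3.07, 3.07], [-1.43, 2.12], [-1.02, 1.25], [-3.03, 1.67], [-3.05, -0], [-3.03, 3.03]. Speed limits (rad/s): [2.39, 2.39, 3.01, 3.14, 3.14, 3.14].

## Interface

Orientations are given as [roll, pitch, yaw] about the fixed x, y, z axes, in that order (R = Rz(yaw) Ry(pitch) Rx(roll)).
In Python, from station import telemetry, grab_frame, arm, regions_of, pinpoint gives the robot as it stands. The module is installed in compiled form; this text tells all that it offers.
- The arm moves only by the shell command python3 -m inch 'ROWS' [FORCE]. ROWS is text: rows parted by semicolons, each of 7 numbers parted by spaces: the opening, from 0 (shut) to 1 (fully open), then the shift along the world's x, y, z in cm, then the turn, a rotation vector about the world's x, y, z in degrees. A call has 1 to 12 rows; each row is the pose to reach, as a shift and turn from the pose measured when the call began; what a row does not reach only later rows make up. A row lasts 1/8 s, in which the tool goes at most 62.5 mm and 10.7 degrees, less where a joint would pass 70% of its speed; a pose out of reach is approached as far as the arm can. A call with a gripper value outside its range is refused whole. The fingers move at their own pace and stop on an object; FORCE is the grip in N (left out, the last holds). Time passes only in rows, so rows that repeat a pose let the fingers close. It gives the time, the measured TCP pose, the force and the opening at its end, in the units of the state.
- telemetry.get_state(): the state, without advancing time (a new reading comes with each control period).
- grab_frame(name): name is "scene" or "top"; returns a dict with "pixels" (400x640x3 uint8, red, green, blue), "fx", "fy", "cx", "cy" (pixels), "R" (3x3) and "t" (3): a world point X has camera coordinates R X + t. Camera axes: x right, y down, z forward; pixel columns grow to the right and rows downward; lengths in m; the calibration is good to about 2 mm. A picture is of the moment at which its call begins. There is no depth.
- arm.job_done(): hands the job in, once; it reports no verdict.
Trained networks look in the newest picture that a camera, given by its name, has taken for a name from the list of things; names that differ only in an ending like _2 or _b are one class to them, and where a whole thing is asked for, a point or a joint stands for the part that bears it (a point fixed in the world has none). Each returns a list of dicts, best first, with "p" (0 to 1); they miss things now and then, are a little off and sometimes report something else, mostly with a low value. They report only what shows in the picture. A call takes as long as a camera call. They do not tell look-alikes from the thing itself.
- regions_of(camera, name): "pixels" (400x640 bool, what is visible of it) and "bbox" ([left, top, right, bottom] in pixels, round what is visible of it).
- pinpoint(camera, name): "location" ([column, row] in pixels: a listed point, or the origin of a listed thing).
The state is a dict: "t": time; "q": joint angles; "qd": joint speeds; "joint_efforts": joint torques, N m; "eef_pos": TCP position; "ee_rot": TCP orientation; "force": force on the tool from outside, world axes, zero at the start; "moment": the same for the moment, N m; "width": finger opening in m.
Only numpy, scipy, OpenCV 4.12 (cv2) and the standard library are available. Lean on these libraries where they do the work, as an engineer would, in place of code of your own. Each camera call takes 0.05 s, during which the arm holds its last target. There are 200 camera calls.

## Working session

There is one attempt and no reset: what is moved stays moved. The work goes in short steps, Python scripts to look and compute and a shell command to move; the robot and the scene stay as the last step left them, time stands still between calls to the robot, and variables do not carry over. Pictures are saved under pics/ and viewed, about 8 in all and at most 12, crops included, and the job is handed in when it is done.

```bash
mkdir -p pics
cat > h.py <<'E'
import numpy as np, cv2
from station import telemetry, grab_frame, arm, regions_of, pinpoint
def ray(f,p):
    d=np.array([(p[0]-f["cx"])/f["fx"],(p[1]-f["cy"])/f["fy"],1.0]); R=np.array(f["R"]);t=np.array(f["t"])
    return -R.T@t, R.T@d
def atz(f,p,z):
    c,d=ray(f,p); return c+d*(z-c[2])/d[2]
def proj(f,X):
    c=np.array(f["R"])@np.array(X)+np.array(f["t"]); return np.array([f["fx"]*c[0]/c[2]+f["cx"],f["fy"]*c[1]/c[2]+f["cy"]])
def tri(f1,p1,f2,p2):
    c1,d1=ray(f1,p1);c2,d2=ray(f2,p2)
    s=np.linalg.lstsq(np.c_[d1,-d2],c2-c1,rcond=None)[0]
    a=c1+d1*s[0];b=c2+d2*s[1]; return (a+b)/2,np.linalg.norm(a-b)
def save(n,a): cv2.imwrite("pics/"+n,cv2.cvtColor(np.ascontiguousarray(a),cv2.COLOR_RGB2BGR))
E
python3 - <<'E'
from h import *
s=telemetry.get_state(); print(s["t"],s["eef_pos"],s["ee_rot"],s["width"])
F={c:grab_frame(c) for c in("scene","top")}
for c in F:
    save(c+"0.png",F[c]["pixels"]); f=F[c]; print(c,"cam at",(-np.array(f["R"]).T@f["t"]).round(3),f["fx"])
for n in["long_roller_mid","short_roller_mid","long_rest_seat","short_rest_seat","stand","long_rest","short_rest","long_roller","short_roller","ink_tin","black_tin","type_a","type_b","brayer","ink_knife"]:
    for c in F:
        print(n,c,[(np.round(r["location"],1).tolist(),round(r["p"],2),atz(F[c],r["location"],.06 if "seat" in n else .09 if "roller" in n else 0).round(3)[:2].tolist()) for r in pinpoint(c,n)])
print(telemetry.get_state()["t"])
E
```

```text
0.0 [0.22101925 0.63727449 0.22563143] [-3.14144174e+00 -1.64157536e-03 -1.90470107e+00] 0.08703097081247783
scene cam at [ 1.154 -0.785  0.75 ] 464.9967298146784
top cam at [0.394 0.008 1.381] 414.3027117078702
long_roller_mid scene [([264.4, 240.1], 0.79, [0.508, -0.226])]
long_roller_mid top [([382.5, 180.0], 0.92, [0.497, -0.208]), ([380.7, 200.0], 0.28, [0.434, -0.203])]
short_roller_mid scene [([166.1, 253.9], 0.86, [0.386, -0.406]), ([223.7, 264.2], 0.83, [0.506, -0.342])]
short_roller_mid top [([431.0, 242.3], 0.95, [0.307, -0.363]), ([421.3, 191.4], 0.82, [0.465, -0.33]), ([381.7, 202.2], 0.51, [0.428, -0.206]), ([212.4, 207.1], 0.15, [0.398, 0.32])]
long_rest_seat scene [([319.9, 133.1], 0.89, [0.175, 0.347]), ([351.5, 214.6], 0.82, [0.567, 0.026]), ([212.0, 259.4], 0.38, [0.444, -0.33])]
long_rest_seat top [([313.3, 157.8], 0.66, [0.564, 0.011]), ([208.5, 276.7], 0.66, [0.178, 0.332])]
short_rest_seat scene [([435.4, 208.6], 0.64, [0.714, 0.2]), ([393.6, 173.7], 0.63, [0.527, 0.282])]
short_rest_seat top [([226.7, 169.4], 0.91, [0.52, 0.286])]
stand scene [([258.3, 280.0],
[... 1018 characters left out ...]
7, [0.393, 0.34])]
type_a scene [([348.1, 178.9], 0.73, [0.384, 0.247]), ([301.2, 216.9], 0.66, [0.419, -0.008])]
type_a top [([238.5, 214.4], 0.88, [0.377, 0.254]), ([318.1, 203.7], 0.61, [0.419, -0.009])]
type_b scene [([348.1, 178.9], 0.73, [0.384, 0.247]), ([301.2, 216.9], 0.66, [0.419, -0.008])]
type_b top [([238.5, 214.4], 0.88, [0.377, 0.254]), ([318.1, 203.7], 0.61, [0.419, -0.009])]
brayer scene [([296.7, 322.4], 0.68, [0.676, -0.296]), ([396.5, 172.0], 0.63, [0.473, 0.391]), ([209.1, 259.2], 0.49, [0.376, -0.294]), ([302.2, 216.0], 0.39, [0.418, -0.003])]
brayer top [([404.1, 128.5], 0.68, [0.68, -0.292])]
ink_knife scene []
ink_knife top [([234.4, 123.6], 0.82, [0.68, 0.278])]
1.6
```

Run:
```python
import cv2
a=cv2.imread("pics/top0.png");cv2.imwrite("pics/topc.png",cv2.resize(a[90:310,180:480],None,fx=2.6,fy=2.6,interpolation=cv2.INTER_CUBIC))
a=cv2.imread("pics/scene0.png");cv2.imwrite("pics/scc.png",cv2.resize(a[100:350,130:470],None,fx=2.3,fy=2.3,interpolation=cv2.INTER_CUBIC))
```

```text
(no output)
```

View pics/topc.png

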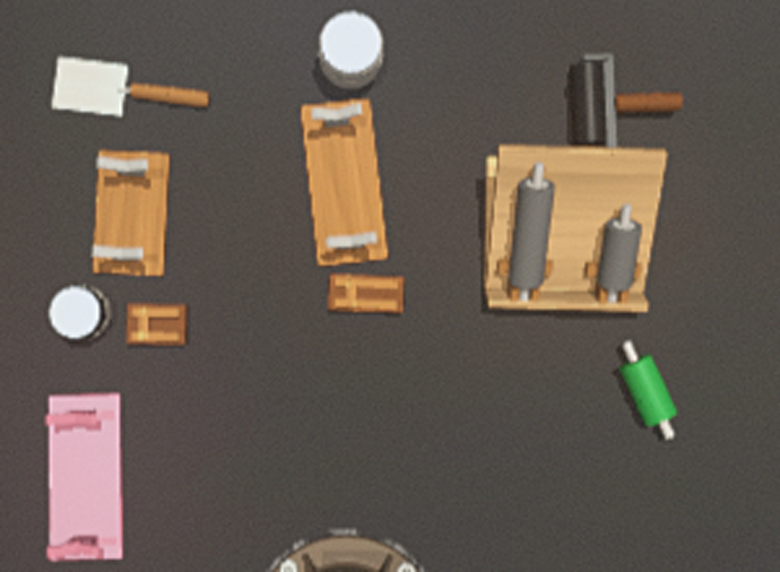

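View pics/scc.png

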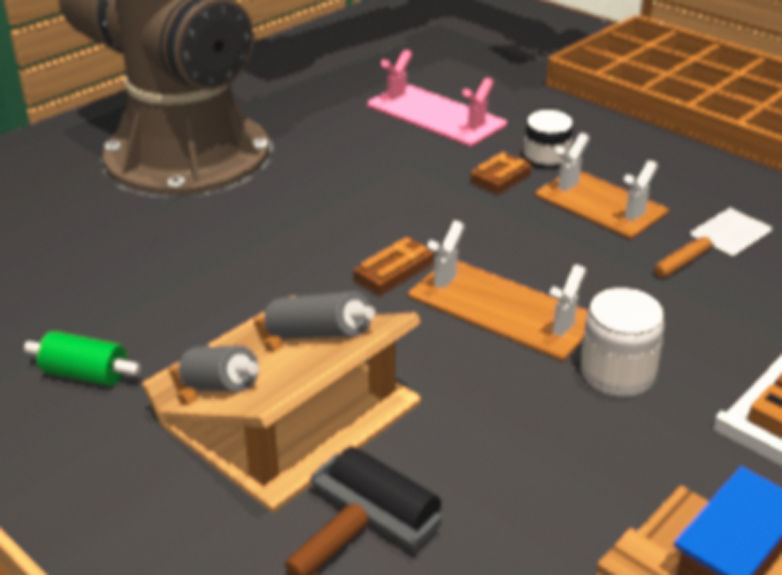

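The views show everything. In the top crop, the long roller is at about (532,235) and the short one at (620,260) on the stand. The long rest is centred at (344,182) and the short rest at (131,213). The green roller and pink rest are look-alikes. Next I'll fit poses by matching silhouettes in both cameras.

```bash
cat > fit.py <<'E'
from h import *
from scipy.optimize import minimize
from scipy.spatial.transform import Rotation as Rt
def cyl(r,a,b):
    t=np.linspace(0,2*np.pi,24,endpoint=False)
    return np.array([[x,r*np.cos(u),r*np.sin(u)] for x in(a,b) for u in t])
def box(x0,x1,y0,y1,z0,z1): return np.array([[x,y,z] for x in(x0,x1) for y in(y0,y1) for z in(z0,z1)])
def roller(L): return [cyl(.022,-L/2,L/2),cyl(.006,-L/2-.025,L/2+.025)]
def rest(L): return [box(-L/2,L/2,-.045,.045,0,.008)]
def sil(f,parts,R,p,S=4):
    m=np.zeros((400*S//1,640*S),np.uint8)
    for P in parts:
        uv=np.array([proj(f,R@q+p) for q in P]); cv2.fillConvexPoly(m,cv2.convexHull(np.round((uv+.5)*S).astype(np.int32)),1)
    return cv2.resize(m.astype(np.float32),(640,400),interpolation=cv2.INTER_AREA)
def fit(obs,parts,x0,pose):
    def cost(x):
        R,p=pose(x); c=0
        for f,M in obs:
            s=sil(f,parts,R,p); c+=1-np.minimum(s,M).sum()/np.maximum(s,M).sum()
        return c/len(obs)
    r=minimize(cost,x0,method="Nelder-Mead",options=dict(initial_simplex=np.array([x0]+[np.array(x0)+d for d in np.eye(len(x0))*([.012]*(len(x0)-1)+[.12])]),xatol=2e-4,fatol=1e-4,maxiter=160))
    return r.x,r.fun
E
cat > run.py <<'E'
from fit import *
F={c:grab_frame(c) for c in("scene","top")}
def mask(c,n,uv):
    for r in regions_of(c,n):
        m=r["pixels"]; ys,xs=np.nonzero(m)
        if len(xs) and np.hypot(xs.mean()-uv[0],ys.mean()-uv[1])<16: return m.astype(np.float32)
roll=lambda x:(Rt.from_euler("ZY",[x[3],-np.pi/6]).as_matrix(),np.array(x[:3]))
flat=lambda x:(Rt.from_euler("Z",x[2]).as_matrix(),np.array([x[0],x[1],0]))
for n,parts,x0,pose in[("long_roller",roller(.13),[.495,-.21,.088,-.05],roll),("short_roller",roller(.08),[.47,-.33,.076,-.05],roll),
  ("long_rest",rest(.206),[.56,.015,.1],flat),("short_rest",rest(.156),[.52,.286,0],flat)]:
    R,p=pose(x0); A=[(c,F[c],mask(c,n,proj(F[c],p))) for c in F]
    A=[a for a in A if a[2] is not None]
    if "rest" in n: # base only: wood-coloured pixels of the mask (drop aluminium); top view
        A=[a for a in A if a[0]=="top"]
        out=[]
        for c,f,M in A:
            ys,xs=np.nonzero(M); out.append((c,f,cv2.fillConvexPoly(np.zeros((400,640),np.uint8),cv2.convexHull(np.c_[xs,ys][(f["pixels"][...,0].astype(int)-f["pixels"][...,2]>45)[ys,xs]].astype(np.int32)),1).astype(np.float32)))
        A=out
    for sub in [A]+([[a] for a in A] if len(A)>1 else []):
        x,c=fit([(a[1],a[2]) for a in sub],parts,x0,pose); print(n,[a[0] for a in sub],x.round(4),round(c,3))
print(telemetry.get_state()["t"])
E
python3 run.py
```

```text
long_roller ['scene', 'top'] [ 0.5009 -0.2125  0.0864 -0.0189] 0.089
long_roller ['scene'] [ 0.5046 -0.214   0.0896 -0.0764] 0.07
long_roller ['top'] [ 0.5001 -0.2117  0.0905  0.0074] 0.083
short_roller ['top'] [ 0.4778 -0.324   0.0665  0.0037] 0.066
long_rest ['top'] [0.5659 0.0161 0.1379] 0.039
short_rest ['top'] [ 0.5185  0.2867 -0.0117] 0.031
2.1
```

```bash
cat > rel.py <<'E'
from fit import *
def rel(P,Rm):
    s=telemetry.get_state(); R0=Rt.from_euler("xyz",s["ee_rot"])
    d=(np.array(P)-s["eef_pos"])*100; r=(Rt.from_matrix(Rm)*R0.inv()).as_rotvec(degrees=True)
    return d.round(2).tolist()+r.round(2).tolist()
def tool(yaw,tilt): # yaw of roller axis, tilt deg; jaws along -y of roller frame
    return Rt.from_euler("ZY",[yaw,-np.radians(tilt)]).as_matrix()@np.array([[0,-1,0],[-1,0,0],[0,0,-1.]]).T
E
python3 - <<'E'
from rel import *
T=tool(-.01,30); z=T[:,2]; print(T.round(2))
m=np.array([.5015,-.2125,.088])
print(rel([.5,.15,.3],T)); print(rel(m+z*(.018-.11),T), (m-.092*z).round(3))
E
```

```text
[[-0.01 -0.87  0.5 ]
 [-1.    0.01 -0.  ]
 [ 0.   -0.5  -0.87]]
[27.88, -48.77, 7.34, -5.15, -29.68, 18.13]
[23.43, -84.98, -5.89, -5.15, -29.68, 18.13] [ 0.456 -0.212  0.168]
```

```bash
python3 -m inch '1 7 -12 7.3 -1 -7 4; 1 14 -24 7.3 -2.5 -15 9; 1 21 -36 7.3 -4 -22 13; 1 28 -49 7.3 -5.15 -29.7 18.1; 1 28 -49 7.3 -5.15 -29.7 18.1; 1 28 -49 7.3 -5.15 -29.7 18.1; 1 28 -49 7.3 -5.15 -29.7 18.1; 1 28 -49 7.3 -5.15 -29.7 18.1; 1 26 -65 2 -5.15 -29.7 18.1; 1 23.4 -85 -3 -5.15 -29.7 18.1; 1 23.4 -85 -5.9 -5.15 -29.7 18.1; 1 23.4 -85 -5.9 -5.15 -29.7 18.1' 20
python3 - <<'E'
from rel import *
T=tool(-.01,30); z=T[:,2];m=np.array([.5015,-.2125,.088])
print(rel(m+z*(.018-.11),T),rel(m+z*.018,T))
E
```

```text
t: 3.6
eef_pos: [0.4622, -0.0303, 0.2296]
ee_rot: [-2.616, 0.002, -1.58]
force: [-13.6, -2.6, -25.8]
width: 0.0877
[-0.67, -18.18, -6.19, -0.12, 0.12, -0.02] [4.83, -18.23, -15.71, -0.12, 0.12, -0.02]
```

```bash
python3 -m inch '1 -.7 -6 -2 0 0 0; 1 -.7 -12 -4 0 0 0; 1 -.7 -18.2 -6.2 0 0 0; 1 -.7 -18.2 -6.2 0 0 0; 1 -.7 -18.2 -6.2 0 0 0; 1 -.7 -18.2 -6.2 0 0 0; 1 -.7 -18.2 -6.2 0 0 0' 20
python3 - <<'E'
from rel import *
T=tool(-.01,30); z=T[:,2];m=np.array([.5015,-.2125,.088])
print(rel(m+z*.018,T))
f=grab_frame("scene"); g=grab_frame("top")
P=telemetry.get_state()["eef_pos"]; print(telemetry.get_state()["force"])
a=cv2.resize(f["pixels"][150:330,150:410],None,fx=1.5,fy=1.5); b=cv2.resize(g["pixels"][90:270,320:520],None,fx=1.5,fy=1.5); save("h1.png",np.hstack([a,b]))
E
```

```text
t: 4.47
eef_pos: [0.4551, -0.212, 0.1677]
ee_rot: [-2.616, 0.002, -1.58]
force: [-0.0, -0.3, 0.2]
width: 0.0876
[5.54, -0.06, -9.53, -0.11, 0.13, -0.05]
[ 0.40336252 -0.30940427  0.18691378]
```

View pics/h1.png

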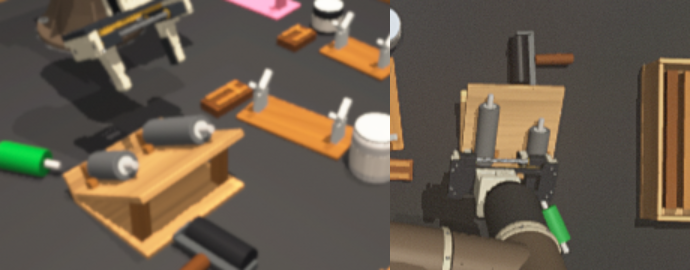

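The gripper hovers square to the board with its fingers at scene crop (120,75) and (180,45), straddling the long roller's lane. I'll go in now.

```bash
python3 -m inch '1 1.1 0 -1.9 0 0 0; 1 2.2 0 -3.8 0 0 0; 1 3.3 0 -5.7 0 0 0; 1 4.2 0 -7.2 0 0 0; 1 4.9 0 -8.4 0 0 0; 1 5.3 0 -9.1 0 0 0; 1 5.5 0 -9.5 0 0 0; 1 5.5 0 -9.5 0 0 0' 20; python3 -m inch '0.3 0 0 0 0 0 0; 0.3 0 0 0 0 0 0; 0.3 0 0 0 0 0 0; 0.3 0 0 0 0 0 0; 0.3 0 0 0 0 0 0' 25
```

```text
t: 5.58
eef_pos: [0.5103, -0.2117, 0.0729]
ee_rot: [-2.615, 0.002, -1.579]
force: [0.3, -0.5, 0.5]
width: 0.0877
t: 6.2
eef_pos: [0.5104, -0.2116, 0.0731]
ee_rot: [-2.615, 0.002, -1.579]
force: [0.6, -0.5, 2.1]
width: 0.0433
```

```bash
python3 -m inch '0.2 0 0 0 0 0 0; 0.2 -.5 0 .87 0 0 0; 0.2 -1.2 0 2.08 0 0 0; 0.2 -2 0 3.46 0 0 0; 0.2 -3 0 5.2 0 0 0; 0.2 -4 0 6.93 0 0 0; 0.2 -5 0 8.66 0 0 0; 0.2 -5 0 12 0 0 0; 0.2 -5 0 12 0 0 0; 0.2 -5 0 12 0 0 0' 35
python3 - <<'E'
from rel import *
f=grab_frame("scene"); g=grab_frame("top")
print(telemetry.get_state()["force"])
a=cv2.resize(f["pixels"][100:320,150:410],None,fx=1.5,fy=1.5); b=cv2.resize(g["pixels"][60:280,300:500],None,fx=1.5,fy=1.5); save("h2.png",np.hstack([a,b]))
T=tool(.138,0);m=np.array([.5659,.0161,.06])
print(rel(m+[0,0,.12-.0185],T),rel(m-[0,0,.0185],T))
E
```

```text
t: 7.45
eef_pos: [0.4586, -0.2114, 0.1918]
ee_rot: [-2.617, 0.003, -1.58]
force: [-0.6, 0.3, -5.1]
width: 0.0434
[-0.26699276  0.78985721 -4.5559743 ]
[10.7, 22.75, -2.98, -2.09, 29.94, 8.25] [10.7, 22.75, -14.98, -2.09, 29.94, 8.25]
```

View pics/h2.png

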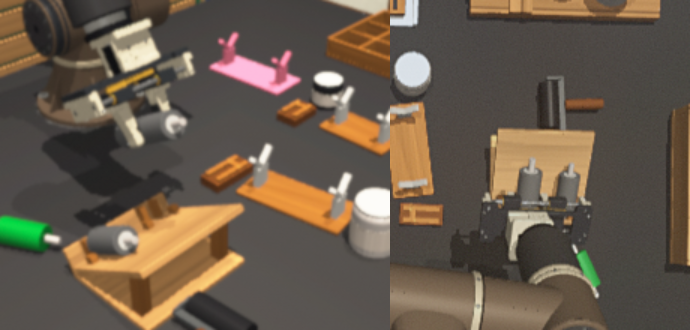

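The long roller is held: it carries about 4.5 N and is clear of the stand. Next I move it over the long rest and level it.

```bash
python3 -m inch '0.2 1.5 4 2 0 4 1; 0.2 3.5 8 3 -.5 9 2.5; 0.2 5.5 12.5 3 -1 14 4; 0.2 7.5 17 2 -1.5 20 5.5; 0.2 9 20 0 -2 25 7; 0.2 10.7 22.7 -3 -2.1 29.9 8.2; 0.2 10.7 22.7 -3 -2.1 29.9 8.2; 0.2 10.7 22.7 -3 -2.1 29.9 8.2; 0.2 10.7 22.7 -3 -2.1 29.9 8.2; 0.2 10.7 22.7 -3 -2.1 29.9 8.2; 0.2 10.7 22.7 -3 -2.1 29.9 8.2; 0.2 10.7 22.7 -3 -2.1 29.9 8.2' 35
python3 - <<'E'
from rel import *
F={c:grab_frame(c) for c in("scene","top")}
s=telemetry.get_state();print(s["force"])
T=tool(.138,0);m=np.array([.5659,.0161,.06])
print(rel(m-[0,0,.0185],T))
for c in F: print(c,[(proj(F[c],s["eef_pos"]+np.array([0,0,.0185])).round(1),np.round(r["location"],1),r["p"]) for r in pinpoint(c,"long_roller_mid")])
f=F["scene"];a=cv2.resize(f["pixels"][100:280,270:450],None,fx=2,fy=2); b=cv2.resize(F["top"]["pixels"][90:270,230:410],None,fx=2,fy=2); save("h3.png",np.hstack([a,b]))
pose=lambda x:(Rt.from_euler("ZY",[x[3],x[4]]).as_matrix(),np.array([x[0],x[1],x[2]]))
rs=regions_of("scene","long_roller")
for r in rs: print(r["bbox"],r["p"])
E
```

```text
t: 9.05
eef_pos: [0.5659, 0.0155, 0.1619]
ee_rot: [-3.14, -0.0, -1.434]
force: [-0.5, -0.4, -5.2]
width: 0.0429
[ 0.01404841 -0.09466856 -5.08272803]
[-0.0, 0.06, -12.01, 0.0, 0.08, 0.05]
scene [(array([351.2, 176.1]), array([351.8, 179.1]), 0.73), (array([351.2, 176.1]), array([257.9, 282.4]), 0.58), (array([351.2, 176.1]), array([316.9, 167.4]), 0.32), (array([351.2, 176.1]), array([349.4, 214.3]), 0.19)]
top [(array([311.7, 152. ]), array([311.3, 153. ]), 0.61)]
[324.8, 171.8, 381.1, 195.3] 0.86
```

View pics/h3.png

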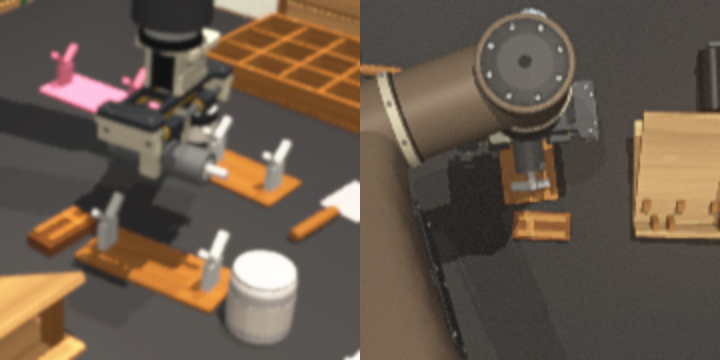

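Run:
```python
from rel import *
s=telemetry.get_state();f=grab_frame("scene");g=grab_frame("top")
u=np.array([np.cos(.138),np.sin(.138),0]);m=s["eef_pos"]+np.array([0,0,.0185])
for k in(.09,.065,-.065,-.09): print(k,proj(f,m+k*u).round(1),proj(g,m+k*u).round(1))
a=f["pixels"][150:220,310:410];b=g["pixels"][120:200,270:350]
save("h4.png",np.hstack([cv2.resize(a,(400,280)),cv2.resize(b,(280,280))]))
```

```text
0.09 [384.2 187.1] [308.3 121.4]
0.065 [374.8 184. ] [309.2 129.9]
-0.065 [328.9 168.7] [314.2 174.1]
-0.09 [320.6 166. ] [315.1 182.6]
```

View pics/h4.png

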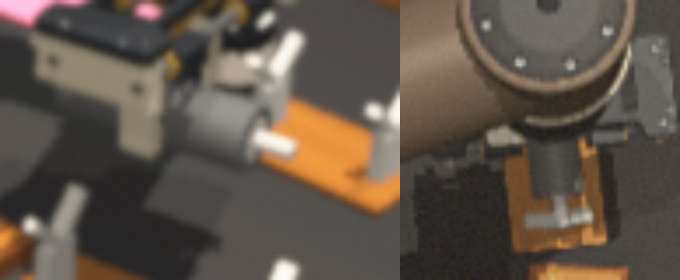

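The spindle tip shows at scene (384,186.5), against a predicted (384.2,187.1), and the near end agrees within about 1.5 px. The roller is level and centred, so I'll lower it.

```bash
python3 -m inch '0.2 0 0 -2.5 0 0 0; 0.2 0 0 -5 0 0 0; 0.2 0 0 -7.5 0 0 0; 0.2 0 0 -9.3 0 0 0; 0.2 0 0 -10.3 0 0 0; 0.2 0 0 -10.8 0 0 0; 0.2 0 0 -11.1 0 0 0; 0.2 0 0 -11.3 0 0 0; 0.2 0 0 -11.5 0 0 0; 0.2 0 0 -11.5 0 0 0; 0.2 0 0 -11.5 0 0 0' 35
```

```text
t: 10.78
eef_pos: [0.5663, 0.0158, 0.0466]
ee_rot: [-3.14, -0.0, -1.433]
force: [-0.7, 1.5, -2.7]
width: 0.0435
```

```bash
python3 -m inch '0.2 0 0 -.1 0 0 0; 0.2 0 0 -.2 0 0 0; 0.2 0 0 -.2 0 0 0' 35;  python3 -m inch '0.2 0 0 -.1 0 0 0; 0.2 0 0 -.2 0 0 0; 0.2 0 0 -.2 0 0 0' 35
```

```text
t: 11.15
eef_pos: [0.5667, 0.0164, 0.0458]
ee_rot: [-3.139, 0.0, -1.433]
force: [-4.8, 4.6, 9.0]
width: 0.0436
t: 11.52
eef_pos: [0.5671, 0.0171, 0.0451]
ee_rot: [-3.137, 0.001, -1.432]
force: [-7.0, 5.7, 11.2]
width: 0.0433
```

Run:
```python
from rel import *
s=telemetry.get_state();f=grab_frame("scene");g=grab_frame("top");print(s["force"],s["moment"])
a=f["pixels"][175:265,305:405];b=g["pixels"][120:200,270:350]
save("h5.png",np.hstack([cv2.resize(a,(480,432),interpolation=cv2.INTER_CUBIC),cv2.resize(b,(320,432))]))
u=np.array([np.cos(.138),np.sin(.138),0])
for z in (.06,):
  for k in(.09,.073,-.073,-.09): print(k,((proj(f,np.array([.5659,.0161,z])+k*u)-[305,175])*4.8).round(1))
```

```text
[-7.01239309  5.73574779 11.23729228] [ 2.07736680e+00  2.33213075e+00 -4.50354619e-04]
0.09 [359.8 254. ]
0.073 [330.8 243. ]
-0.073 [ 97.  154.3]
-0.09 [ 71.5 144.6]
```

View pics/h5.png

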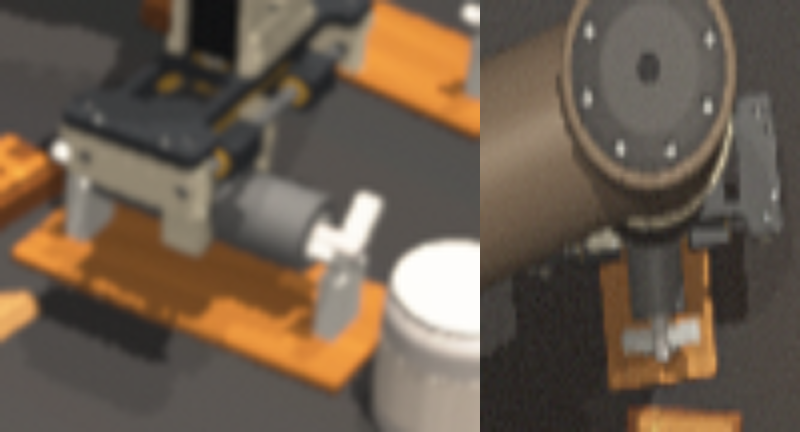

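The spindle lies in the near V's centre in the top view. In the scene view its far root, at (320,240), matches the seated prediction (318,238), so the roller is seated. The grip is about 4 mm lower on the roller than assumed. I'll relax the load, then release.

```bash
python3 -m inch '0.2 -.05 -.05 .05 0 0 0; 0.2 -.1 -.1 .1 0 0 0; 0.2 -.1 -.1 .1 0 0 0' 10; python3 -m inch '0.52 0 0 0 0 0 0; 0.6 0 0 0 0 0 0; 0.9 0 0 0 0 0 0; 1 0 0 0 0 0 0; 1 0 0 0 0 0 0; 1 0 0 0 0 0 0'
```

```text
t: 12.0
eef_pos: [0.5664, 0.0163, 0.046]
ee_rot: [-3.137, 0.001, -1.432]
force: [0.3, 2.7, -3.0]
width: 0.0435
t: 12.75
eef_pos: [0.5664, 0.0163, 0.046]
ee_rot: [-3.137, 0.001, -1.433]
force: [0.8, -0.0, -0.2]
width: 0.0851
```

Now retreat upward and head for the short roller. Its rise from the stand assumes the board is about 3.5 mm lower than I first fitted.

```bash
python3 -m inch '1 0 0 1.5 0 0 0; 1 0 0 4 0 0 0; 1 0 0 8 0 0 0; 1 0 0 13 0 0 0; 1 -3 -4 16 0 -6 -1; 1 -6 -10 17 0 -13 -3; 1 -9 -16 17 0 -20 -5; 1 -12 -22 17 0 -28 -7; 1 -13 -28 15 0 -29 -8; 1 -13 -28 15 0 -29 -8; 1 -13 -28 15 0 -29 -8; 1 -13 -28 15 0 -29 -8'
cat > r2.py <<'E'
from fit import *
F={c:grab_frame(c) for c in("scene","top")}
def mask(c,n,uv):
    for r in regions_of(c,n):
        m=r["pixels"]; ys,xs=np.nonzero(m)
        if len(xs) and np.hypot(xs.mean()-uv[0],ys.mean()-uv[1])<16: return m.astype(np.float32)
roll=lambda x:(Rt.from_euler("ZY",[x[3],-np.pi/6]).as_matrix(),np.array(x[:3]))
lev=lambda x:(Rt.from_euler("Z",x[3]).as_matrix(),np.array(x[:3]))
for n,parts,x0,pose in[("short_roller",roller(.08),[.478,-.324,.073,0.],roll),("long_roller",roller(.13),[.566,.016,.06,.13],lev)]:
    R,p=pose(x0); A=[(c,F[c],mask(c,n,proj(F[c],p))) for c in F]
    A=[a for a in A if a[2] is not None]
    for sub in [A]+([[a] for a in A] if len(A)>1 else []):
        if sub: x,c=fit([(a[1],a[2]) for a in sub],parts,x0,pose); print(n,[a[0] for a in sub],x.round(4),round(c,3))
    for c in F: print(c,[(np.round(r["location"],1).tolist(),round(r["p"],2)) for r in pinpoint(c,n+"_mid")],proj(F[c],p).round(1))
a=cv2.resize(F["scene"]["pixels"][150:310,180:430],None,fx=1.7,fy=1.7,interpolation=cv2.INTER_CUBIC); b=cv2.resize(F["top"]["pixels"][100:260,260:460],None,fx=1.7,fy=1.7); save("h6.png",np.hstack([a,b]))
s=telemetry.get_state();print(s["t"],s["eef_pos"])
E
python3 r2.py
```

```text
t: 14.25
eef_pos: [0.4364, -0.2638, 0.1968]
ee_rot: [-2.631, -0.032, -1.584]
force: [-0.6, -0.3, -0.3]
width: 0.0879
short_roller ['scene', 'top'] [ 0.4771 -0.3217  0.0715 -0.0324] 0.071
short_roller ['scene'] [ 0.4794 -0.323   0.0735 -0.0561] 0.047
short_roller ['top'] [ 0.4763 -0.3213  0.0745 -0.0169] 0.09
scene [([165.3, 252.6], 0.9), ([370.5, 169.4], 0.33)] [222.9 260.4]
top [([421.5, 187.3], 0.8)] [418.1 187.4]
long_roller ['top'] [0.5639 0.016  0.0633 0.1285] 0.093
scene [([348.3, 217.3], 0.91)] [348.9 216.2]
top [([312.2, 157.6], 0.84)] [311.7 157.3]
14.75 [ 0.43655892 -0.26341906  0.19605789]
```

View pics/h6.png

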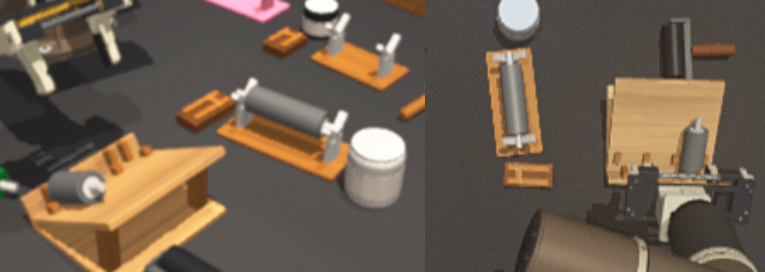

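The long roller lies level in the long rest, its ends in both Vs (scene crop (240,95) and (335,130)). Now the short one.

Run:
```python
from rel import *
T=tool(-.02,30); z=T[:,2];m=np.array([.478,-.3225,.0725])
print(rel(m+z*(.017-.1),T),rel(m+z*.017,T))
```

```text
[-0.01, -5.83, -5.17, 1.8, -0.83, -0.47] [4.99, -5.93, -13.83, 1.8, -0.83, -0.47]
```

```bash
python3 -m inch '1 0 -3 -2.5 1.8 -.8 -.5; 1 0 -5.85 -5.2 1.8 -.8 -.5; 1 0 -5.85 -5.2 1.8 -.8 -.5; 1 1 -5.87 -6.9 1.8 -.8 -.5; 1 2 -5.9 -8.7 1.8 -.8 -.5; 1 3 -5.9 -10.4 1.8 -.8 -.5; 1 3.9 -5.9 -11.9 1.8 -.8 -.5; 1 4.6 -5.9 -13.1 1.8 -.8 -.5; 1 5 -5.9 -13.8 1.8 -.8 -.5; 1 5 -5.9 -13.8 1.8 -.8 -.5; 1 5 -5.9 -13.8 1.8 -.8 -.5' 25; python3 -m inch '0.3 0 0 0 0 0 0; 0.3 0 0 0 0 0 0; 0.3 0 0 0 0 0 0; 0.3 0 0 0 0 0 0; 0.3 0 0 0 0 0 0'
```

```text
t: 16.12
eef_pos: [0.4865, -0.3226, 0.0584]
ee_rot: [-2.618, -0.0, -1.591]
force: [0.1, 0.1, -0.6]
width: 0.0875
t: 16.75
eef_pos: [0.4865, -0.3224, 0.0585]
ee_rot: [-2.618, 0.0, -1.591]
force: [-0.8, -1.1, 1.2]
width: 0.0431
```

Gripped at 43 mm. Lift square to the board and start towards the short rest.

```bash
python3 -m inch '0.2 0 0 0 0 0 0; 0.2 -.5 0 .87 0 0 0; 0.2 -1.2 0 2.08 0 0 0; 0.2 -2 0 3.46 0 0 0; 0.2 -3 0 5.2 0 0 0; 0.2 -4 0 6.93 0 0 0; 0.2 -5 0 8.66 0 0 0; 0.2 -5 0 13 0 0 0; 0.2 -4 0 16 0 0 0; 0.2 -4 0 16 0 0 0; 0.2 -4 0 16 0 0 0' 35
python3 - <<'E'
from rel import *
print(telemetry.get_state()["force"])
T=tool(-.012,0);m=np.array([.5185,.2867,.06])
print(rel(m+[0,0,.16-.015],T),rel(m+[0,0,.10-.015],T))
E
```

```text
t: 18.12
eef_pos: [0.4453, -0.3217, 0.2178]
ee_rot: [-2.619, 0.001, -1.591]
force: [-0.0, 0.2, -4.7]
width: 0.0432
[-0.01578989  0.19732381 -4.6850099 ]
[7.32, 60.84, -1.28, 0.43, 29.94, 0.5] [7.32, 60.84, -7.28, 0.43, 29.94, 0.5]
```

```bash
python3 -m inch '0.2 1.5 5 1 0 3 0; 0.2 3 11 2 0 7 0; 0.2 4 17 2 0 11 0; 0.2 5 23 2 .1 15 0; 0.2 6 29 2 .2 19 .2; 0.2 7 35 2 .3 23 .3; 0.2 7.3 41 1 .3 27 .4; 0.2 7.3 47 0 .4 30 .5; 0.2 7.3 53 -1 .4 30 .5; 0.2 7.3 58 -1.3 .4 30 .5; 0.2 7.3 60.8 -1.3 .4 30 .5; 0.2 7.3 60.8 -1.3 .4 30 .5' 35
python3 - <<'E'
from rel import *
T=tool(-.012,0);m=np.array([.5185,.2867,.06])
print(rel(m+[0,0,.10-.015],T))
E
```

```text
t: 19.62
eef_pos: [0.5177, 0.2875, 0.2033]
ee_rot: [3.139, -0.002, -1.581]
force: [0.1, 0.4, -2.7]
width: 0.0432
[0.08, -0.08, -5.83, 0.11, -0.17, -0.1]
```

```bash
python3 -m inch '0.2 .1 -.1 -2 0 0 0; 0.2 .1 -.1 -4 0 0 0; 0.2 .1 -.1 -5.8 0 0 0; 0.2 .1 -.1 -5.8 0 0 0; 0.2 .1 -.1 -5.8 0 0 0' 35
python3 - <<'E'
from rel import *
s=telemetry.get_state();f=grab_frame("scene");g=grab_frame("top");print(s["t"],s["eef_pos"],s["force"])
u=np.array([np.cos(.012),-np.sin(.012),0]);m=s["eef_pos"]+np.array([0,0,.015])
for k in(.065,.04,-.04,-.065): print(k,((proj(f,m+k*u)-[340,120])*4.5).round(1),((proj(g,m+k*u)-[190,130])*4+[450,0]).round(1))
a=f["pixels"][120:210,340:440];b=g["pixels"][130:220,190:270]
save("h7.png",np.hstack([cv2.resize(a,(450,405),interpolation=cv2.INTER_CUBIC),cv2.resize(b,(320,360))[:,:] if 0 else np.pad(cv2.resize(b,(320,360)),((0,45),(0,0),(0,0)))]))
E
```

```text
t: 20.25
eef_pos: [0.5191, 0.286, 0.146]
ee_rot: [3.139, -0.002, -1.582]
force: [0.5, -0.3, -3.6]
width: 0.0432
20.25 [0.51914171 0.28597178 0.14603602] [ 0.46747719 -0.2939343  -3.62863381]
0.065 [337.5 130.8] [572.1  56.7]
0.04 [303.6 118.4] [570.6  90.4]
-0.04 [199.8  80.7] [565.5 198.7]
-0.065 [168.7  69.4] [563.9 232.6]
```

View pics/h7.png

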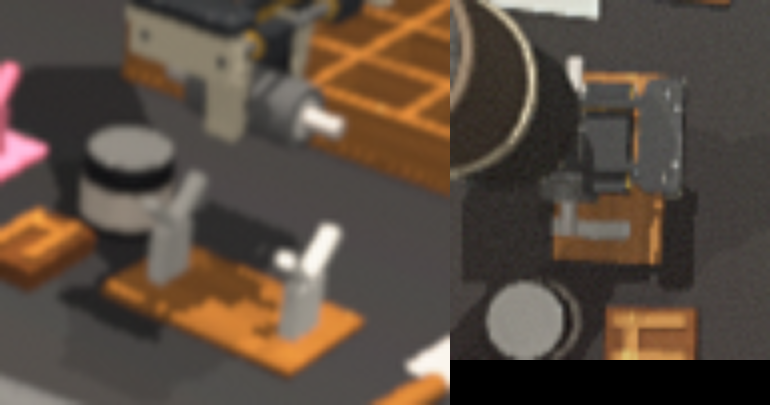

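The spindle ends match the prediction within about 1 px in both views. Lower it.

```bash
python3 -m inch '0.2 0 0 -2.5 0 0 0; 0.2 0 0 -5 0 0 0; 0.2 0 0 -7.3 0 0 0; 0.2 0 0 -8.6 0 0 0; 0.2 0 0 -9.2 0 0 0; 0.2 0 0 -9.4 0 0 0; 0.2 0 0 -9.5 0 0 0; 0.2 0 0 -9.5 0 0 0; 0.2 0 0 -9.5 0 0 0' 35; python3 -m inch '0.2 0 0 -.1 0 0 0; 0.2 0 0 -.2 0 0 0; 0.2 0 0 -.2 0 0 0'; python3 -m inch '0.2 0 0 -.1 0 0 0; 0.2 0 0 -.2 0 0 0; 0.2 0 0 -.2 0 0 0'
```

```text
t: 21.48
eef_pos: [0.5194, 0.2866, 0.0518]
ee_rot: [3.14, -0.001, -1.581]
force: [0.1, -0.1, -2.8]
width: 0.043
t: 21.85
eef_pos: [0.5193, 0.2866, 0.0497]
ee_rot: [3.14, -0.001, -1.581]
force: [-0.3, 0.7, -2.9]
width: 0.0437
t: 22.22
eef_pos: [0.5193, 0.2865, 0.0475]
ee_rot: [3.14, -0.001, -1.581]
force: [0.2, 0.1, -3.2]
width: 0.0432
```

```bash
python3 -m inch '0.2 0 0 -.1 0 0 0; 0.2 0 0 -.2 0 0 0; 0.2 0 0 -.2 0 0 0'; python3 -m inch '0.2 0 0 -.1 0 0 0; 0.2 0 0 -.15 0 0 0; 0.2 0 0 -.15 0 0 0'
```

```text
t: 22.6
eef_pos: [0.5195, 0.2868, 0.0457]
ee_rot: [3.14, -0.0, -1.581]
force: [0.1, 1.1, -2.5]
width: 0.043
t: 22.98
eef_pos: [0.5199, 0.2874, 0.0448]
ee_rot: [3.141, 0.001, -1.581]
force: [-2.1, 2.1, 4.4]
width: 0.0432
```

```bash
python3 -m inch '0.2 -.05 .05 -.1 0 0 0; 0.2 -.05 .1 -.15 0 0 0; 0.2 -.05 .1 -.15 0 0 0'
python3 - <<'E'
from rel import *
s=telemetry.get_state();f=grab_frame("scene");g=grab_frame("top");print(s["force"],s["moment"])
for k in(.065,.048,.04,-.04,-.065): print(k,((proj(f,np.array([.519+k,.287-.012*k,.06]))-[340,120])*4.5).round(1))
a=f["pixels"][120:210,340:440];b=g["pixels"][130:220,190:270]
save("h8.png",np.hstack([cv2.resize(a,(450,405),interpolation=cv2.INTER_CUBIC),np.pad(cv2.resize(b,(320,360)),((0,45),(0,0),(0,0)))]))
E
```

```text
t: 23.35
eef_pos: [0.5198, 0.2878, 0.0444]
ee_rot: [-3.141, 0.0, -1.581]
force: [-1.3, -2.3, 10.4]
width: 0.0431
[-1.3190443  -2.28133414 10.39519505] [-1.07055308  0.56545113 -0.32820975]
0.065 [318.6 269.1]
0.048 [296.5 260.1]
0.04 [286.2 255.8]
-0.04 [186.9 215.2]
-0.065 [157.2 203. ]
```

View pics/h8.png

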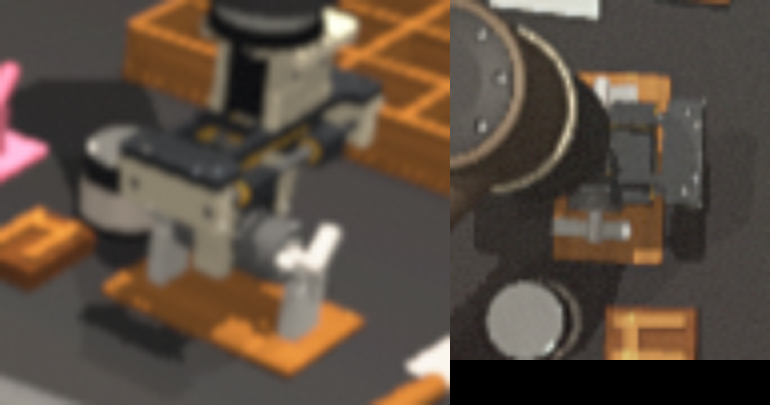

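The spindle is at (595,228) in the near V, whose head is centred at about 592. Its scene root, at about (285,258), agrees with the seated height, so I'll release.

```bash
python3 -m inch '0.2 0 -.02 .05 0 0 0; 0.2 0 -.05 .1 0 0 0; 0.2 0 -.05 .1 0 0 0' 10; python3 -m inch '0.52 0 0 0 0 0 0; 0.6 0 0 0 0 0 0; 0.9 0 0 0 0 0 0; 1 0 0 0 0 0 0; 1 0 0 0 0 0 0; 1 0 0 0 0 0 0'; python3 -m inch '1 0 0 1.5 0 0 0; 1 0 0 4 0 0 0; 1 0 0 8 0 0 0; 1 0 0 13 0 0 0; 1 -4 5 17 0 0 0; 1 -8 11 18 0 0 0; 1 -13 16 18 0 0 0; 1 -18 21 18 0 0 0; 1 -23 26 18 0 0 0; 1 -27 31 18 0 0 0; 1 -27 31 18 0 0 0; 1 -27 31 18 0 0 0'
python3 - <<'E'
from fit import *
s=telemetry.get_state();print(s["t"],s["eef_pos"],s["force"])
f=grab_frame("scene");g=grab_frame("top")
for n,q in(("short",(.519,.287,.06)),("long",(.566,.0165,.06))):
  for c,F in(("scene",f),("top",g)): print(n,c,proj(F,q).round(1),[(np.round(r["location"],1).tolist(),round(r["p"],2)) for r in pinpoint(c,n+"_roller_mid")])
a=cv2.resize(f["pixels"][120:320,180:450],None,fx=1.5,fy=1.5,interpolation=cv2.INTER_CUBIC); b=cv2.resize(g["pixels"][90:290,190:440],None,fx=1.5,fy=1.5,interpolation=cv2.INTER_CUBIC); save("h9.png",np.hstack([a,b]))
E
```

```text
t: 23.82
eef_pos: [0.5197, 0.2872, 0.0451]
ee_rot: [-3.141, -0.0, -1.581]
force: [0.5, 1.2, -1.7]
width: 0.0433
t: 24.58
eef_pos: [0.5197, 0.2872, 0.0452]
ee_rot: [-3.141, -0.0, -1.581]
force: [0.3, 0.3, -0.5]
width: 0.085
t: 26.08
eef_pos: [0.2473, 0.5994, 0.2257]
ee_rot: [-3.141, 0.0, -1.578]
force: [-0.5, -0.0, 1.0]
width: 0.0875
26.075 [0.24732039 0.59938585 0.2256883 ] [-0.49485421 -0.04800232  0.98814263]
short scene [392.4 172.3] [([393.7, 176.9], 0.95), ([167.4, 254.4], 0.74)]
short top [226.3 169.6] [([428.3, 240.2], 0.74), ([227.4, 172.9], 0.72)]
long scene [349.  216.1] [([350.1, 218.6], 0.89), ([368.0, 168.4], 0.38)]
long top [311.5 157.3] [([238.2, 212.4], 0.64), ([310.4, 158.2], 0.56)]
```

View pics/h9.png

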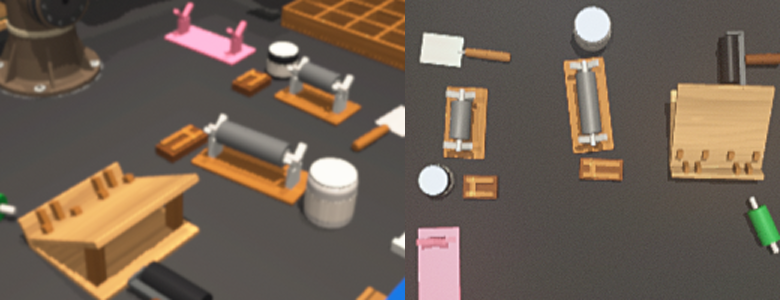

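Both rollers are in their rests. The short one's network point is off by 3–4 px, so I'll check its axial position with a silhouette fit.

```bash
sed -i 's/("short_roller",roller(.08),\[.478,-.324,.073,0.\],roll)/("short_roller",roller(.08),[.519,.287,.06,-.01],lev)/; s/h6.png/h10.png/' r2.py; python3 r2.py
python3 - <<'E'
import cv2,numpy as np
from h import *
g=grab_frame("top");f=grab_frame("scene")
a=cv2.resize(g["pixels"][140:200,200:260],(420,420),interpolation=cv2.INTER_CUBIC); b=cv2.resize(f["pixels"][150:202,366:418],(364,364),interpolation=cv2.INTER_CUBIC)
save("h11.png",np.hstack([a,np.pad(b,((0,56),(0,0),(0,0)))]))
for k in(.065,.04,-.04,-.065): print(k,((proj(g,[.519+k,.287-.012*k,.06])-[200,140])*7).round(),((proj(f,[.519+k,.287-.012*k,.06])-[366,150])*7+[420,0]).round())
E
```

```text
short_roller ['scene', 'top'] [ 0.5173  0.2874  0.0597 -0.0367] 0.171
short_roller ['scene'] [ 0.4542  0.395  -0.0092 -0.0135] 0.138
short_roller ['top'] [ 0.5178  0.2863  0.0607 -0.0261] 0.102
scene [([393.1, 174.4], 0.77), ([168.3, 254.7], 0.62), ([440.1, 206.7], 0.31), ([392.7, 187.4], 0.24)] [392.4 172.3]
top [([428.9, 240.2], 0.91), ([229.9, 170.5], 0.73)] [226.3 169.6]
long_roller ['scene', 'top'] [0.562  0.0152 0.0604 0.1315] 0.084
long_roller ['scene'] [0.5492 0.0347 0.0439 0.126 ] 0.076
long_roller ['top'] [0.5637 0.0157 0.0418 0.1346] 0.069
scene [([349.6, 214.9], 0.93)] [348.9 216.2]
top [([310.5, 159.9], 0.9), ([226.2, 187.9], 0.41)] [311.7 157.3]
26.875 [0.24980312 0.59717126 0.22511102]
0.065 [191.  65.] [734. 209.]
0.04 [188. 120.] [683. 188.]
-0.04 [180. 295.] [529. 125.]
-0.065 [178. 350.] [483. 106.]
```

View pics/h11.png

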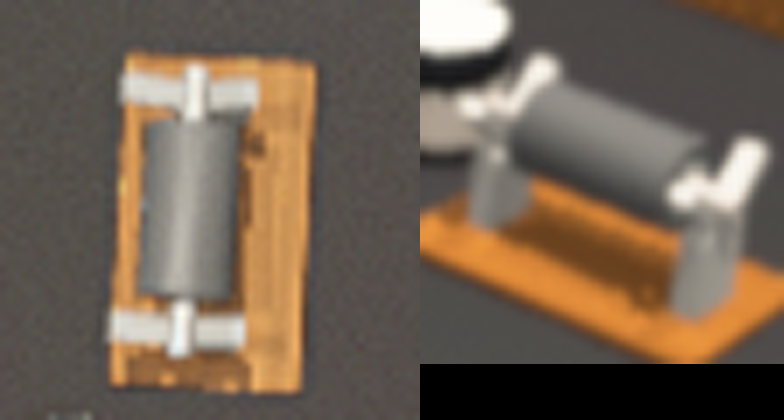

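The rubber spans rows 122–297, with gaps to both V heads, and both spindle ends are down in the Vs. The network offset was noise. Handing in.

```bash
python3 -c "
from station import arm; print(arm.job_done())"
```

```text
the job is handed in; nothing more can be done
None
```

Both rollers are in their own rests: the long one in the long V-rest, the short one in the short V-rest. I lifted each square to the stand, levelled it over its rest and lowered it until it just touched. The down-force peaked at about 11 N, and I eased it off before opening the jaws. I handed the job in at about 27 s, with the arm clear and nothing touching the robot.

**Checks that agreed**
- The last close-up showed the short roller level, with both spindle ends in the Vs and clear gaps between rubber and V heads.
- The wider views showed the long roller lying the same way.
- The two-camera silhouette fits put both centres at 60 mm height. The short one came out within about 2 mm and the long one within about 4 mm of the fitted seat.
- The tins, type blocks, ink knife, brayer, green roller and pink rest looked unmoved in the final pictures. I judged those by eye and did not measure them.

**Checks that disagreed**
- The point network put the short roller's centre 3–5 px off. A repeat call and the close-up did not bear that out, so I treated it as noise.
- Three single-camera fits gave implausible heights: the scene fits of both rollers and the top fit of the long one. I set them aside because depth is poorly determined from one view.
- The long roller sat about 4 mm lower in the grip than I had planned, so it touched down that much early. The pictures confirmed it was seated before I let go.

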